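Feed a planed slat through the gauge jig with a push stick

TASK

Check the planed slat in the gauge jig: stand it on edge in the open trough at the jig's entry end and let go, then feed it through under the hood with the push stick until it lies fully home against the end stop. Keep the gripper off the slat once it is under the hood. Draw the push stick out again and put it down on the desk clear of the jig, and leave the other things on the desk where they are.

Things in the scene. Friction and masses are not known exactly. Their poses are not given: they have to be found in the camera images.
- jig: The gauge jig, fixed on the desk: a pale wooden base 380 x 66 mm with a straight channel along its middle, its floor 15 mm above the desk all along. Origin: centre of the underside; x = feed direction, from the entry trough to the end stop; z up. Along x from the origin: open trough -190 to -60 mm, narrowing -60 to -30, hood -30 to +50, open outfeed +50 to +175, stop +175 to +190.
- jig_trough (a point): Middle of the floor of the straight part of the entry trough (jig x -125 mm, 15 mm above the desk). The trough is open above and at its entry end, 130 mm long, 36 mm wide between fences 8 mm thick that rise 12 mm above the floor. Axes as the jig.
- jig_hood (a point): Channel floor at the hood's mouth (jig x -30 mm). From 60 to 30 mm along jig x before the origin the fences narrow like a funnel, 36 to about 24 mm. The hood is 80 mm long, inside 25 mm wide and 37 mm high, outside 49 mm wide, with wooden cheeks and a flat aluminium top 58 mm above the desk.
- jig_stop (a point): Foot of the end stop's face, on the channel floor at the end of the outfeed (jig x +175 mm); the stop is 30 mm high. The outfeed is open above, 125 mm long, 25 mm wide between fences 12 mm high.
- slat_center (a point): Centre of the planed slat, a loose pale wooden bar 100 mm long (its x axis), 20 mm wide (y) and 32 mm tall (z up), standing on edge, about 50 g. Both ends are alike. The trough's fences cover its lowest 12 mm, so hold it by its upper half. When home its centre is at jig x +125 mm.
- stick_grip (a point): Centre of the upright handle of the loose plywood push stick (about 80 g), 40 mm above the stick's underside. The handle is 44 mm long (x), 16 mm wide (y) and 60 mm tall, its top 70 mm above the underside; it stands on a flat bar 200 mm long, 16 mm wide and 10 mm high that reaches 150 mm ahead of the handle's centre (+x, the pushing end) and 50 mm behind it. z is up.
- stick_tip (a point): Middle of the pushing end face of the push stick's bar, 150 mm ahead of the handle centre and 5 mm above the stick's underside; same axes as the handle.
- plane: Bystander: a small dark steel block plane, 150 x 50 mm, 68 mm tall. Origin: centre of its underside.
- rule: Bystander: a flat steel rule 300 x 28 x 4 mm. Origin: centre of its underside.
- offcut: Bystander: a dark wood offcut 80 x 45 mm, 36 mm tall, wider than the channel. Origin: centre of its underside.
- knife: Bystander: a marking knife 100 mm long, 14 mm wide and 12 mm thick, dark handle and steel blade. Origin: near the middle, on its underside.
- square: Bystander: a try square, dark stock 100 x 16 x 18 mm along x with a steel blade 22 mm wide reaching 135 mm to +y near its +x end. Origin: underside centre of the stock.
- tape: Bystander: a grey tape measure 65 x 34 mm, 62 mm tall. Origin: centre of its underside.
- glue: Bystander: a white glue bottle, 56 mm across, 150 mm tall. Origin: centre of its underside.
- mouse: Bystander: a black computer mouse 100 x 58 mm, 32 mm tall. Origin: centre of its underside.
Mind the look-alikes: they are no part of the job. Leave any yellow look-alike of the part that bears stick_grip alone.

How it is judged:
By the outcome, as a careful person would: the job done as asked, in the order asked, and still so for the second after the job is handed in, with the robot touching nothing.
It also fails if it takes over 70 s, if anything falls off the work surface, if the arm or the gripper's body presses on something with over 40 N, if the wrist force passes 120 N, or if a joint passes its speed limit or range.

ROBOT

A 6-joint arm with a two-finger parallel gripper is mounted at the origin on the work surface. World frame = base frame: x ahead of the robot, y to its left, z up, the work surface at z = 0. Lengths are in m, angles in rad, forces in N, time in s.
With the tool pointing down it reaches from about 0.4 to 0.825 m from the base axis. Payload 7 kg.
Tool frame: the origin (TCP) lies on the centre line of the jaws, within the pads' length; the fingertips stand 25 mm ahead of it and the grasp point (between the pads) lies 6 mm ahead of it; z points along the fingers, y is the line along which they close (so a half turn about z gives the same grasp; the last joint's range is limited). The gripper opens to 88 mm and grips with 3 to 60 N. Pads are 19 mm wide; open, the fingers measure 130 mm over their backs; the gripper's body (78 mm by 193 mm) begins 47 mm behind the grasp point.
Start: joints at [1.439, 0.359, 0.012, 0, -1.224, -0.288], TCP at [0.275, 0.616, 0.252] pointing down, gripper open.
Joint ranges: [-3.07, 3.07], [-1.43, 2.12], [-1.02, 1.25], [-3.03, 1.67], [-3.05, -0], [-3.03, 3.03]. Speed limits (rad/s): [2.39, 2.39, 3.01, 3.14, 3.14, 3.14].

INTERFACE

Orientations are given as [roll, pitch, yaw] about the fixed x, y, z axes, in that order (R = Rz(yaw) Ry(pitch) Rx(roll)).
In Python, from station import readout, vision, arm gives the robot as it stands. The module is installed in compiled form; this text tells all that it offers.
- The arm moves only by the tool carry_out, never from a script. Its argument "commands" is a list of rows, each an object with "dp": the shift along the tool's x, y, z in m, a list of three; "rotation": the turn, a rotation vector about the tool's x, y, z in degrees, a list of three. In form: [{"dp": [dx, dy, dz], "rotation": [wx, wy, wz]}, ...]. A call has 1 to 8 rows; each row shifts and turns the commanded pose from where the row before left it, along the tool's axes as they then stand; what a row does not reach is not made up. A row lasts 1/8 s, in which the tool goes at most 62.5 mm and 10.7 degrees, less where a joint would pass 70% of its speed; a pose out of reach is approached as far as the arm can. A call with a gripper value outside its range is refused whole. "grip" is the finger opening in m, from 0 to 0.0876, set as the call begins (left out, the last holds). The fingers move at their own pace and stop on an object; "force" is the grip in N (left out, the last holds). Time passes only in rows, so rows that do not move let the fingers close. It gives the time, the measured TCP pose, the force, the opening and the grip force at its end, in the units of the state.
- readout.get_state(): the state, without advancing time (a new reading comes with each control period).
- vision.grab_frame(name): name is "scene" or "top" or "wrist"; returns (picture, depth): 384x512x3 uint8, red, green, blue; 384x512 float32, m along the optical axis (not along the pixel's ray), 0 where there is no reading.
- vision.calibration(name): a dict with "fovy" (degrees; the focal length in pixels is half the picture's height over the tangent of half this angle, whatever the lens; pixels are square), "cx", "cy" (the principal point, pixels), "origin" and "attitude" of the camera in the world; the wrist camera has in their place "mount" (4x4, takes a point from camera to tool coordinates, whose origin is the TCP and whose axes are the flange's). Camera axes: x right, y down, z forward; pixel columns grow to the right and rows downward; lengths in m; the calibration is good to about 2 mm. A picture is of the moment at which its call begins: read the wrist's pose just before it. calibration takes no time and is no camera call.
- arm.job_done(): hands the job in; it is judged then, once.
Trained networks look in the newest picture that a camera, given by its name, has taken for a name from the list of things; names that differ only in an ending like _2 or _b are one class to them, and where a whole thing is asked for, a point or a joint stands for the part that bears it (a point fixed in the world has none). Each returns a list of dicts, best first, with "score" (0 to 1); they miss things now and then, are a little off and sometimes report something else, mostly with a low value. They report only what shows in the picture. A call takes as long as a camera call. They do not tell look-alikes from the thing itself.
- vision.trace(label, camera): "pixels" (384x512 bool, what is visible of it) and "position" ([row, column] in pixels, amid what is visible of it).
The state is a dict: "t": time; "q": joint angles; "qd": joint speeds; "joint_efforts": joint torques, N m; "eef_pos": TCP position; "ee_rot": TCP orientation; "force": force on the tool from outside, world axes, zero at the start; "moment": the same for the moment, N m; "width": finger opening in m; "gripper_force": force on a finger pad.
Only numpy, scipy, OpenCV 4.12 (cv2) and the standard library are available. Lean on these libraries where they do the work, as an engineer would, in place of code of your own. Each camera call takes 0.05 s, during which the arm holds its last target. There are 200 camera calls.

## Working session

There is one attempt and no reset: what is moved stays moved. The work goes in short steps, Python scripts to look and compute and a tool call to move; the robot and the scene stay as the last step left them, time stands still between calls to the robot, and variables do not carry over. Pictures are saved under pics/ and viewed, at most 10 in all, crops included, and the job is handed in when it is done.

Besides the shell and the picture viewer there is one more tool, called after "Request:" in YAML: its name, and indented under it one key for each argument. carry_out: Moves the arm, as the interface text tells. Its arguments: {"type":"object","properties":{"commands":{"type":"array"},"grip":{"type":"number"},"force":{"type":"number"}},"required":["commands"]}

```bash
mkdir -p pics
cat > h.py <<'E'
import numpy as np, cv2
from scipy.spatial.transform import Rotation as R
from station import readout, vision, arm
def cam(n,st=None):
    c=vision.calibration(n); f=192/np.tan(np.radians(c['fovy'])/2)
    if 'mount' in c:
        M=np.array(c['mount']); T=np.eye(4); T[:3,:3]=R.from_euler('xyz',st['ee_rot']).as_matrix(); T[:3,3]=st['eef_pos']; T=T@M
        return f,c['cx'],c['cy'],T[:3,3],T[:3,:3]
    A=np.array(c['attitude'],float)
    return f,c['cx'],c['cy'],np.array(c['origin']),A
def cloud(n,d,st=None):
    f,cx,cy,o,A=cam(n,st)
    v,u=np.mgrid[:384,:512]
    P=np.stack([(u-cx)/f*d,(v-cy)/f*d,d],-1)
    return P@A.T+o
E
python3 - <<'E'
from h import *
for n in ['scene','top','wrist']: print(n,vision.calibration(n))
print(readout.get_state())
for n in ['scene','top']:
    p,d=vision.grab_frame(n); cv2.imwrite(f'pics/{n}.png',p[:,:,::-1]); np.savez(f'{n}.npz',p=p,d=d)
    for l in ['jig','slat_center','stick_grip','plane','rule','offcut','knife','square','tape','glue','mouse']:
        print(n,l,[(round(r['score'],2),np.round(r['position']).tolist(),int(r['pixels'].sum())) for r in vision.trace(l,n)])
E
```

```text
scene {'fovy': 44.09678390130252, 'cx': 254.31271384086304, 'cy': 184.66157636093027, 'origin': array([ 1.26678706, -1.2495262 ,  1.17912047]), 'attitude': array([-2.25161322, -0.01138008,  0.60578883])}
top {'fovy': 42.052574579778, 'cx': 259.8974877973283, 'cy': 189.9832517229879, 'origin': array([ 0.20696303, -0.10283631,  1.64441947]), 'attitude': array([-2.94566837, -0.0135802 , -1.57539896])}
wrist {'fovy': 66.19818884799933, 'cx': 255.2977151408621, 'cy': 194.90756742788847, 'mount': array([[-3.80068959e-04, -9.63156717e-01, -2.68940501e-01,
         7.30138099e-02],
       [ 9.99999556e-01, -1.34277050e-04, -9.32321267e-04,
        -7.31327346e-04],
       [ 8.61858954e-04, -2.68940736e-01,  9.63156341e-01,
        -1.34346759e-01],
       [ 0.00000000e+00,  0.00000000e+00,  0.00000000e+00,
         1.00000000e+00]])}
{'t': 0.0, 'q': array([ 1.43905919e+00,  3.59333601e-01,  1.10861578e-02, -3.81107156e-04,
       -1.22410189e+00, -2.88102574e-01]), 'qd': array([ 0.00042431, -0.00018085, -0.00056337,  0.00070332,  0.0008977 ,
       -0.00217013]), 'joint_efforts': array([ 2.2
[... 853 characters left out ...]
52, [200.0, 308.0], 82)]
scene square [(0.54, [215.0, 179.0], 288)]
scene tape [(0.64, [124.0, 300.0], 172)]
scene glue [(0.81, [256.0, 222.0], 603)]
scene mouse [(0.6, [129.0, 271.0], 223)]
top jig [(0.42, [169.0, 200.0], 2251)]
top slat_center [(0.78, [222.0, 168.0], 251)]
top stick_grip [(0.96, [212.0, 418.0], 329), (0.9, [223.0, 257.0], 386), (0.75, [132.0, 157.0], 782), (0.69, [172.0, 200.0], 2211)]
top plane [(0.89, [122.0, 264.0], 720)]
top rule []
top offcut [(0.78, [200.0, 360.0], 368)]
top knife []
top square [(0.93, [247.0, 338.0], 375)]
top tape [(0.82, [232.0, 96.0], 274)]
top glue [(0.66, [166.0, 364.0], 341)]
top mouse [(0.85, [263.0, 121.0], 574), (0.38, [201.0, 358.0], 387)]
```

View images.

```bash
sed -i "s/A=np.array(c\['attitude'\],float)/A=R.from_euler('xyz',c['attitude']).as_matrix()/" h.py
python3 - <<'E'
from h import *
for n in ['scene','top']:
    z=np.load(n+'.npz'); P=cloud(n,z['d'])
    for px in [(212,418),(223,257),(222,168),(300,300),(150,400)]: print(n,px,P[px].round(3))
    cv2.imwrite(f'pics/{n}_big.png',cv2.resize(z['p'][:,:,::-1],(800,600),interpolation=cv2.INTER_CUBIC))
E
```

```text
scene (212, 418) [ 0.923  0.868 -0.573]
scene (223, 257) [ 0.582 -0.221  0.002]
scene (222, 168) [ 0.332 -0.413  0.018]
scene (300, 300) [ 0.891 -0.446  0.034]
scene (150, 400) [0.833 0.513 0.007]
top (212, 418) [ 0.456 -0.652  0.008]
top (223, 257) [ 0.42  -0.116  0.014]
top (222, 168) [0.422 0.173 0.028]
top (300, 300) [ 0.172 -0.255 -0.011]
top (150, 400) [ 0.671 -0.607  0.002]
```

View pics/top.png

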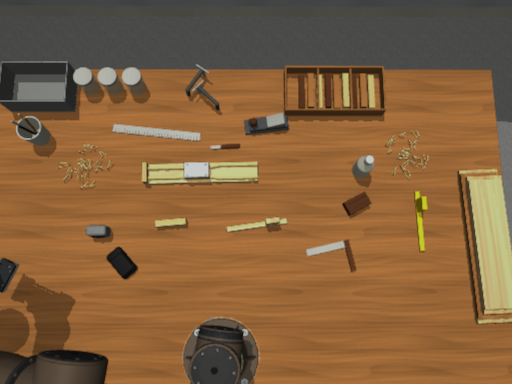

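View pics/scene.png

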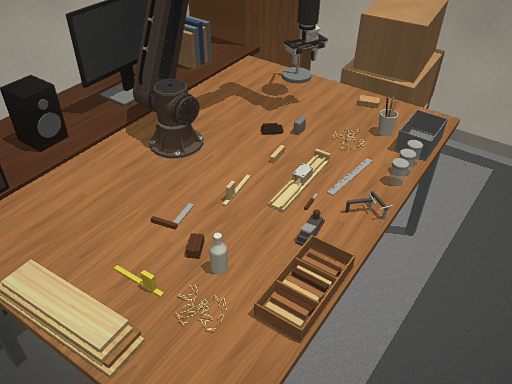

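Top view: jig lies from its stop (145,172) to its entry (258,172) with the hood at (197,170), so feed is image-left = +y. Candidates: for the stick, the pale one at (257,225) with its handle at (272,222), or the bright-yellow look-alike at (420,220), which stays alone; for the slat, the single pale bar at (170,223). I choose the pale stick and the pale bar, and check them with the wrist camera.

```bash
cat >> h.py <<'E'
def ray(n,v,u,z,st=None):
    f,cx,cy,o,A=cam(n,st); r=A@np.array([(u-cx)/f,(v-cy)/f,1]); return o+r*(z-o[2])/r[2]
def proj(n,X,st=None):
    f,cx,cy,o,A=cam(n,st); c=(np.array(X)-o)@A; return cy+f*c[...,1]/c[...,2], cx+f*c[...,0]/c[...,2]
E
python3 - <<'E'
from h import *
for k,(v,u,z) in dict(slat=(223,171,.032),sl=(224,156,.032),sr=(222,186,.032),tip=(229,228,.01),tail=(221,287,.01),handle=(221,273,.07),entry=(172,258,.02),stop=(172,145,.045),hood=(170,197,.058)).items(): print(k,ray('top',v,u,z).round(3))
s=readout.get_state(); print(s['t'],s['eef_pos'],s['ee_rot'])
E
```

```text
slat [0.418 0.162 0.032]
sl [0.415 0.211 0.032]
sr [0.421 0.114 0.032]
tip [ 0.401 -0.021  0.01 ]
tail [ 0.427 -0.215  0.01 ]
handle [ 0.419 -0.167  0.07 ]
entry [ 0.591 -0.12   0.02 ]
stop [0.585 0.25  0.045]
hood [0.589 0.079 0.058]
1.2 [0.27511262 0.61637651 0.25158315] [-3.14157111e+00  6.75096288e-06 -4.19780975e-01]
```

```bash
cat >> h.py <<'E'
def plan(p,yaw,n,s=None):
    s=s or readout.get_state(); p0=np.array(s['eef_pos']); A=R.from_euler('xyz',s['ee_rot'])
    rv=(A.inv()*R.from_euler('xyz',[np.pi,0,yaw])).as_rotvec(); D=(np.array(p)-p0)/n
    print('t',s['t'],'p',p0.round(4),'yaw',round(s['ee_rot'][2],4),'F',np.round(s['force'],1),'w',round(s['width'],4),'gf',round(s['gripper_force'],1))
    for i in range(n):
        B=A*R.from_rotvec(rv*i/n); print((B.inv().apply(D)*1000).round(1),(np.degrees(rv)/n).round(2))
    print('tot',(A.inv().apply(np.array(p)-p0)*1000).round(1))
E
python3 -c "
from h import *
plan([.48,.06,.28],-np.pi/2,10)"
```

```text
t 1.2 p [0.2751 0.6164 0.2516] yaw -0.4198 F [ 0.7 -0.  -0.2] w 0.0875 gf 0.0
[41.4 42.5 -2.8] [-0.    0.    6.59]
[46.  37.4 -2.8] [-0.    0.    6.59]
[50.  31.9 -2.8] [-0.    0.    6.59]
[53.3 25.9 -2.8] [-0.    0.    6.59]
[55.9 19.6 -2.8] [-0.    0.    6.59]
[57.8 13.1 -2.8] [-0.    0.    6.59]
[58.9  6.4 -2.8] [-0.    0.    6.59]
[59.3 -0.4 -2.8] [-0.    0.    6.59]
[58.8 -7.3 -2.8] [-0.    0.    6.59]
[ 57.6 -14.   -2.8] [-0.    0.    6.59]
tot [413.9 424.6 -28.4]
```

Request:
carry_out:
  commands:
    - {"dp": [0.041,0.042,-0.003],"rotation": [0,0,6.6]}
    - {"dp": [0.046,0.037,-0.003],"rotation": [0,0,6.6]}
    - {"dp": [0.05,0.032,-0.003],"rotation": [0,0,6.6]}
    - {"dp": [0.053,0.026,-0.003],"rotation": [0,0,6.6]}
    - {"dp": [0.056,0.02,-0.003],"rotation": [0,0,6.6]}
    - {"dp": [0.058,0.013,-0.003],"rotation": [0,0,6.6]}
    - {"dp": [0.059,0.006,-0.003],"rotation": [0,0,6.6]}
    - {"dp": [0.059,0,-0.003],"rotation": [0,0,6.6]}

```text
t: 2.2
eef_pos: [0.4388, 0.1703, 0.2761]
ee_rot: [-3.14, 0.001, -1.345]
force: [1.5, 0.4, 0.3]
width: 0.0875
gripper_force: 0.0
```

Request:
carry_out:
  commands:
    - {"dp": [0.059,-0.007,-0.003],"rotation": [0,0,6.6]}
    - {"dp": [0.058,-0.014,-0.003],"rotation": [0,0,6.6]}
    - {"dp": [0,0,0],"rotation": [0,0,0]}

```text
t: 2.58
eef_pos: [0.4799, 0.0567, 0.2819]
ee_rot: [-3.141, -0.0, -1.579]
force: [-0.4, -0.0, -0.9]
width: 0.0882
gripper_force: 0.0
```

Run:
```python
from h import *
s=readout.get_state(); p,d=vision.grab_frame('wrist'); np.savez('w1.npz',p=p,d=d)
C=cloud('wrist',d,s); m={}
for l in ['slat_center','stick_grip','jig']:
    for r in vision.trace(l,'wrist'):
        M=r['pixels']; Q=C[M&(d>0)]
        print(l,round(r['score'],2),np.round(r['position']),M.sum(),Q.min(0).round(3),Q.max(0).round(3),np.median(Q,0).round(3))
        m.setdefault(l,M)
np.savez('m1.npz',**m); np.save('C1.npy',C)
print('q',s['q'].round(3),s['eef_pos'])
cv2.imwrite('pics/w1.png',p[:,:,::-1])
```

```text
slat_center 0.57 [231. 298.] 814 [ 0.405  0.025 -0.001] [0.469 0.195 0.339] [0.426 0.144 0.033]
stick_grip 0.72 [ 53. 311.] 1552 [ 0.393 -0.146 -0.   ] [ 0.429 -0.015  0.025] [ 0.413 -0.084  0.011]
stick_grip 0.71 [144. 177.] 12572 [ 0.525 -0.121 -0.   ] [0.639 0.279 0.263] [0.588 0.026 0.02 ]
jig 0.65 [147. 176.] 12772 [ 0.524 -0.118 -0.001] [0.639 0.294 0.289] [0.588 0.026 0.02 ]
q [ 0.526  0.017 -0.348  0.    -1.205 -0.534] [0.47988229 0.05674004 0.28186118]
```

View pics/w1.png

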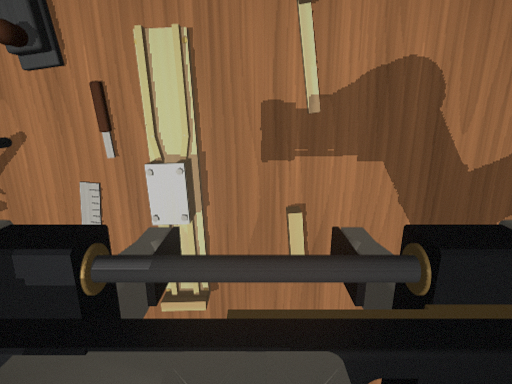

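Wrist view: jig with entry at the top (160,28), hood (168,193), stop (185,300); push-stick bar tip at (314,108), running off the top; slat at (297,230), partly hidden by the gripper. I'll fit the jig and move on for the slat.

```bash
cat >> h.py <<'E'
def rect(Q):
    (c,sz,a)=cv2.minAreaRect((Q[:,:2]*1000).astype(np.float32)); return np.round(c,1),np.round(sz,1),round(a,2)
def big(C,d,zlo,zhi,box):
    M=((d>0)&(C[...,2]>zlo)&(C[...,2]<zhi)&(C[...,0]>box[0])&(C[...,0]<box[1])&(C[...,1]>box[2])&(C[...,1]<box[3])).astype(np.uint8)
    M=cv2.morphologyEx(M,cv2.MORPH_OPEN,np.ones((3,3),np.uint8))
    n,L,S,_=cv2.connectedComponentsWithStats(M); k=1+S[1:,4].argmax(); return L==k
E
python3 - <<'E'
from h import *
z=np.load('w1.npz'); d=z['d']; C=np.load('C1.npy')
print('table z',np.median(C[20:100,400:,2]))
M=big(C,d,.053,.063,(.5,.7,-.05,.2)); Q=C[M]; print('hood',M.sum(),rect(Q),np.median(Q[:,2]))
M=(d>0)&(C[...,2]>.008)&(C[...,2]<.035)&(C[...,0]>.53)&(C[...,0]<.65)&(C[...,1]<.03); Q=C[M]; print('entry part',rect(Q))
# cross profile: fences vs floor along y
for y in np.arange(-.12,.29,.02):
    S=(d>0)&(abs(C[...,1]-y)<.004)&(C[...,0]>.53)&(C[...,0]<.65)
    q=C[S]; f=q[(q[:,2]>.023)&(q[:,2]<.031)]; g=q[(q[:,2]>.011)&(q[:,2]<.019)]
    print(round(y,2),len(f),f[:,0].min().round(4) if len(f) else 0,f[:,0].max().round(4) if len(f) else 0,'floor',len(g),(g[:,0].min().round(4),g[:,0].max().round(4)) if len(g) else 0)
S=(d>0)&(C[...,0]>.53)&(C[...,0]<.65)&(C[...,2]>.01)&(C[...,2]<.032); print('ymin',np.percentile(C[S][:,1],[0,.5,2]))
M=big(C,d,.005,.016,(.36,.5,-.25,0)); print('stick',rect(C[M]),np.median(C[M][:,2]))
M=big(C,d,.025,.04,(.36,.5,.05,.25)); print('slat',rect(C[M]),np.median(C[M][:,2]))
plan([.46,.17,.28],-np.pi/2,2)
E
```

```text
table z 0.0007846338317543111
hood 2399 (array([592.1,  83. ]), array([49.7, 80.1]), 1.34) 0.059264618341957565
entry part (array([594.9, -43.4]), array([ 66.3, 147.4]), 1.24)
-0.12 8 0.5707 0.578 floor 28 (np.float64(0.5638), np.float64(0.6152))
-0.1 124 0.5701 0.6224 floor 260 (np.float64(0.5629), np.float64(0.6291))
-0.08 109 0.5694 0.6219 floor 241 (np.float64(0.5626), np.float64(0.6284))
-0.06 106 0.5691 0.6211 floor 231 (np.float64(0.5621), np.float64(0.6281))
-0.04 102 0.5688 0.6208 floor 234 (np.float64(0.5618), np.float64(0.6278))
-0.02 98 0.5681 0.6204 floor 211 (np.float64(0.5613), np.float64(0.6274))
0.0 88 0.5678 0.62 floor 220 (np.float64(0.5608), np.float64(0.6269))
0.02 90 0.5678 0.6183 floor 200 (np.float64(0.5604), np.float64(0.6264))
0.04 89 0.5681 0.6149 floor 192 (np.float64(0.56), np.float64(0.6256))
0.06 7 0.5678 0.5682 floor 43 (np.float64(0.5595), np.float64(0.5683))
0.08 7 0.5675 0.568 floor 44 (np.float64(0.5589), np.float64(0.5681))
0.1 9 0.5667 0.5672 floor 43 (np.float64(0.5583), np.float64(0.5675))
0.12 6 0.5664 0.5669 floor 36 (np.float64(0.5582), np.float64(0.5668))
0.14 49 0.57 0.6106 floor 104 (np.float64(0.5577), np.float64(0.6233))
0.16 33 0.5693 0.5767 floor 88 (np.float64(0.5573), np.float64(0.5927))
0.18 25 0.5693 0.577 floor 92 (np.float64(0.5567), np.float64(0.593))
0.2 0 0 0 floor 0 0
0.22 0 0 0 floor 0 0
0.24 55 0.5677 0.6081 floor 125 (np.float64(0.5556), np.float64(0.6207))
0.26 4 0.555 0.5551 floor 3 (np.float64(0.5551), np.float64(0.5552))
0.28 0 0 0 floor 0 0
ymin [-0.11767738 -0.11554281 -0.11304679]
stick (array([411.3, -79.1]), array([ 16.6, 129.2]), 8.03) 0.010907817788904817
slat (array([424.5, 149.8]), array([20. , 66.7]), 5.04) 0.032992245688485466
t 2.775 p [0.479  0.0608 0.2816] yaw -1.5705 F [-0.2 -0.3  0.1] w 0.0878 gf 0.0
[-54.6   9.5   0.8] [-0.    0.01  0.01]
[-54.6   9.5   0.8] [-0.    0.01  0.01]
tot [-109.2   18.9    1.6]
```

Request:
carry_out:
  commands:
    - {"dp": [-0.055,0.01,0],"rotation": [0,0,0]}
    - {"dp": [-0.055,0.01,0],"rotation": [0,0,0]}
    - {"dp": [0,0,0],"rotation": [0,0,0]}

```text
t: 3.15
eef_pos: [0.4582, 0.1745, 0.2815]
ee_rot: [-3.141, 0.0, -1.565]
force: [-0.0, 0.1, 0.1]
width: 0.0877
gripper_force: 0.0
```

Run:
```python
from h import *
s=readout.get_state(); p,d=vision.grab_frame('wrist'); np.savez('w2.npz',p=p,d=d); C=cloud('wrist',d,s)
M=big(C,d,.025,.04,(.36,.5,.05,.25)); print('slat',M.sum(),rect(C[M]),np.median(C[M][:,2]))
M=big(C,d,.053,.063,(.5,.7,-.05,.2)); Q=C[M]; print('hood',M.sum(),rect(Q),np.median(Q[:,2]))
cv2.imwrite('pics/w2.png',p[:,:,::-1]); print(s['eef_pos'],s['ee_rot'])
```

```text
slat 1168 (array([422.9, 166.9]), array([20.2, 99.5]), 5.05) 0.032992688128776204
hood 3107 (array([592. ,  83.2]), array([49.7, 79.7]), 1.49) 0.059201066334719166
[0.45819651 0.17450414 0.28153158] [-3.14140926e+00  4.52366112e-04 -1.56479528e+00]
```

View pics/w2.png

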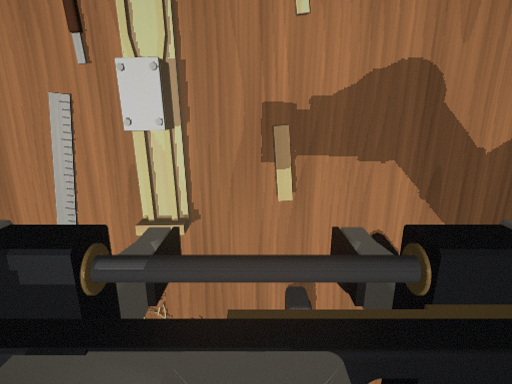

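Wrist view: slat fully visible, (282,126)-(286,199), measured 99.5 x 20 mm at height 33 mm; hood (141,95), 80 x 50 mm at 59 mm; both match the given sizes. Now pick the slat.

```bash
python3 -c "
from h import *
plan([.4229,.1669,.041],-1.4827,5)"
```

```text
t 3.2 p [0.4583 0.173  0.2815] yaw -1.5658 F [ 0.2 -0.2  0.6] w 0.0874 gf 0.0
[ 1.2  7.1 48.1] [ 0.   -0.   -0.95]
[ 1.1  7.1 48.1] [ 0.   -0.   -0.95]
[ 0.9  7.1 48.1] [ 0.   -0.   -0.95]
[ 0.8  7.1 48.1] [ 0.   -0.   -0.95]
[ 0.7  7.1 48.1] [ 0.   -0.   -0.95]
tot [  5.9  35.4 240.5]
```

Request:
carry_out:
  commands:
    - {"dp": [0.003,0.018,0.03],"rotation": [0,0,-2.4]}
    - {"dp": [0.002,0.018,0.04],"rotation": [0,0,-2.4]}
    - {"dp": [0,0,0.05],"rotation": [0,0,0]}
    - {"dp": [0,0,0.05],"rotation": [0,0,0]}
    - {"dp": [0,0,0.045],"rotation": [0,0,0]}
    - {"dp": [0,0,0.025],"rotation": [0,0,0]}
    - {"dp": [0,0,0],"rotation": [0,0,0]}

```text
t: 4.08
eef_pos: [0.4223, 0.1635, 0.0402]
ee_rot: [3.138, -0.003, -1.487]
force: [-0.0, 0.4, 0.9]
width: 0.0875
gripper_force: 0.0
```

```bash
python3 -c "
from h import *
plan([.4229,.1669,.041],-1.4827,1)"
```

```text
t 4.075 p [0.4223 0.1635 0.0402] yaw -1.4873 F [-0.   0.4  0.9] w 0.0875 gf 0.0
[-3.3 -0.9 -0.8] [ 0.19 -0.16 -0.27]
tot [-3.3 -0.9 -0.8]
```

Request:
carry_out:
  commands:
    - {"dp": [-0.003,-0.001,-0.001],"rotation": [0,0,0]}
    - {"dp": [0,0,0],"rotation": [0,0,0]}
    - {"dp": [0,0,0],"rotation": [0,0,0]}
    - {"dp": [0,0,0],"rotation": [0,0,0]}
    - {"dp": [0,0,0],"rotation": [0,0,0]}
    - {"dp": [0,0,0],"rotation": [0,0,0]}
  grip: 0.01
  force: 20

```text
t: 4.82
eef_pos: [0.4241, 0.1675, 0.0426]
ee_rot: [-3.142, 0.0, -1.488]
force: [0.9, 0.1, -0.4]
width: 0.0328
gripper_force: 0.0
```

```bash
python3 -c "
from h import *
plan([.5951,-.0519,.12],-1.5477,6)"
```

```text
t 4.825 p [0.4241 0.1675 0.0426] yaw -1.488 F [ 0.9  0.1 -0.4] w 0.0328 gf 0.0
[ 38.8 -25.4 -12.9] [-0.    0.    0.57]
[ 38.5 -25.8 -12.9] [-0.    0.    0.57]
[ 38.3 -26.1 -12.9] [-0.    0.    0.57]
[ 38.  -26.5 -12.9] [-0.    0.    0.57]
[ 37.8 -26.9 -12.9] [-0.    0.    0.57]
[ 37.5 -27.3 -12.9] [-0.    0.    0.57]
tot [ 232.8 -152.3  -77.4]
```

Request:
carry_out:
  commands:
    - {"dp": [0,0,0.002],"rotation": [0,0,0]}
    - {"dp": [0,0,0],"rotation": [0,0,0]}
    - {"dp": [0,0,0],"rotation": [0,0,0]}
    - {"dp": [0,0,0],"rotation": [0,0,0]}

```text
t: 5.32
eef_pos: [0.4241, 0.1675, 0.0405]
ee_rot: [3.141, -0.0, -1.488]
force: [-0.2, -0.7, -0.2]
width: 0.0198
gripper_force: 20.0
```

Request:
carry_out:
  commands:
    - {"dp": [0,0,-0.03],"rotation": [0,0,0]}
    - {"dp": [0.02,-0.013,-0.045],"rotation": [0,0,0]}
    - {"dp": [0.045,-0.03,-0.005],"rotation": [0,0,0.7]}
    - {"dp": [0.045,-0.03,0],"rotation": [0,0,0.7]}
    - {"dp": [0.045,-0.03,0],"rotation": [0,0,0.7]}
    - {"dp": [0.045,-0.03,0],"rotation": [0,0,0.7]}
    - {"dp": [0.03,-0.022,0],"rotation": [0,0,0.6]}
    - {"dp": [0,0,0],"rotation": [0,0,0]}

```text
t: 6.32
eef_pos: [0.5939, -0.0545, 0.1198]
ee_rot: [3.141, -0.0, -1.551]
force: [0.0, -0.8, -1.1]
width: 0.0198
gripper_force: 20.0
```

```bash
python3 -c "
from h import *
s=readout.get_state()
plan([.5951,-.0519,.0565],-1.5477,1,s)
p,d=vision.grab_frame('wrist'); C=cloud('wrist',d,s)
M=big(C,d,.053,.063,(.5,.7,0,.2)); print('hood',M.sum(),rect(C[M]),np.median(C[M][:,2]))
S=(d>0)&(C[...,1]<-.1)&(C[...,1]>-.115)&(C[...,0]>.53)&(C[...,0]<.66)&(C[...,2]>.01)&(C[...,2]<.032);print(np.percentile(C[S][:,0],[1,99]))
"
```

```text
t 6.325 p [ 0.5939 -0.0545  0.1198] yaw -1.5506 F [ 0.  -0.8 -1.1] w 0.0198 gf 20.0
[-2.6 -1.3 63.3] [ 0.04 -0.02 -0.16]
tot [-2.6 -1.3 63.3]Traceback (most recent call last):
  File "<string>", line 6, in <module>
    M=big(C,d,.053,.063,(.5,.7,0,.2)); print('hood',M.sum(),rect(C[M]),np.median(C[M][:,2]))
  File "h.py", line 32, in big
    n,L,S,_=cv2.connectedComponentsWithStats(M); k=1+S[1:,4].argmax(); return L==k
                                                     ~~~~~~~~~~~~~~^^
ValueError: attempt to get argmax of an empty sequence
```

Hood is out of view (behind the gripper); fine. Lower in two steps.

Request:
carry_out:
  commands:
    - {"dp": [-0.003,-0.001,0.02],"rotation": [0,0,0]}
    - {"dp": [0,0,0.025],"rotation": [0,0,0]}
    - {"dp": [0,0,0.012],"rotation": [0,0,0]}
    - {"dp": [0,0,0],"rotation": [0,0,0]}

```text
t: 6.88
eef_pos: [0.5932, -0.0489, 0.063]
ee_rot: [3.14, -0.0, -1.546]
force: [0.1, 0.3, -0.7]
width: 0.0197
gripper_force: 20.0
```

Request:
carry_out:
  commands:
    - {"dp": [0,-0.002,0.004],"rotation": [0,0,0]}
    - {"dp": [0,0,0.003],"rotation": [0,0,0]}
    - {"dp": [0,0,0],"rotation": [0,0,0]}
    - {"dp": [0,0,0],"rotation": [0,0,0]}

```text
t: 7.38
eef_pos: [0.5961, -0.0493, 0.0568]
ee_rot: [-3.141, 0.0, -1.547]
force: [0.4, 0.9, -0.7]
width: 0.0196
gripper_force: 20.0
```

Request:
carry_out:
  commands:
    - {"dp": [0,0.001,0.001],"rotation": [0,0,0]}
    - {"dp": [0,0,0],"rotation": [0,0,0]}
    - {"dp": [0,0,0.001],"rotation": [0,0,0]}
    - {"dp": [0,0,0],"rotation": [0,0,0]}

```text
t: 7.88
eef_pos: [0.595, -0.0494, 0.0552]
ee_rot: [-3.141, -0.0, -1.547]
force: [-2.8, 1.4, 6.1]
width: 0.02
gripper_force: 20.0
```

Request:
carry_out:
  commands:
    - {"dp": [0,0,0],"rotation": [0,0,0]}
    - {"dp": [0,0,0],"rotation": [0,0,0]}
    - {"dp": [0,0,0],"rotation": [0,0,0]}
    - {"dp": [0,0,0],"rotation": [0,0,0]}
    - {"dp": [0,0,0],"rotation": [0,0,0]}
  grip: 0.06

```text
t: 8.5
eef_pos: [0.595, -0.0493, 0.0545]
ee_rot: [3.142, -0.0, -1.547]
force: [0.4, -0.4, 0.3]
width: 0.0588
gripper_force: 0.0
```

Request:
carry_out:
  commands:
    - {"dp": [0,0,-0.02],"rotation": [0,0,0]}
    - {"dp": [0,0,-0.05],"rotation": [0,0,0]}
    - {"dp": [0,0,-0.05],"rotation": [0,0,0]}
    - {"dp": [0,0,-0.05],"rotation": [0,0,0]}
    - {"dp": [-0.04,0.04,-0.04],"rotation": [0,0,0]}
    - {"dp": [-0.05,0.04,-0.02],"rotation": [0,0,0]}
    - {"dp": [0,0,0],"rotation": [0,0,0]}
  grip: 0.08

```text
t: 9.38
eef_pos: [0.5186, 0.0339, 0.2819]
ee_rot: [-3.137, 0.002, -1.544]
force: [0.4, 0.3, 0.8]
width: 0.0802
gripper_force: 0.0
```

Run:
```python
from h import *
s=readout.get_state(); p,d=vision.grab_frame('wrist'); np.savez('w3.npz',p=p,d=d); C=cloud('wrist',d,s)
for n,z0,z1,b in [('slat',.042,.052,(.56,.63,-.13,.045)),('hood',.053,.063,(.5,.7,-.05,.2)),('bar',.005,.017,(.37,.48,-.25,0)),('handle',.06,.078,(.37,.48,-.3,-.1))]:
    try: M=big(C,d,z0,z1,b); print(n,M.sum(),rect(C[M]),np.median(C[M][:,2]))
    except Exception as e: print(n,e)
cv2.imwrite('pics/w3.png',p[:,:,::-1]); print(s['eef_pos'],s['ee_rot'],s['t'])
plan([.46,-.10,.25],-np.pi/2,3)
```

```text
slat 1530 (array([595.7, -49.7]), array([20.5, 99.1]), 1.23) 0.04805596028416961
hood 2226 (array([592.1,  82.6]), array([49.4, 79.7]), 1.34) 0.059206839683900475
bar 1428 (array([411.6, -80.1]), array([ 16.6, 131.4]), 7.93) 0.01082532600330488
handle 245 (array([ 421.5, -147.5]), array([16.1, 12.7]), 5.37) 0.07035950614120201
[0.51863236 0.03387433 0.28191421] [-3.13713335e+00  2.17337994e-03 -1.54361474e+00] 9.375
t 9.425 p [0.5192 0.0329 0.2808] yaw -1.5443 F [ 0.6 -0.7 -0.7] w 0.0802 gf 0.0
[43.8 20.9 10.1] [-0.05  0.03  0.51]
[44.  20.5 10.2] [-0.05  0.03  0.51]
[44.1 20.1 10.2] [-0.05  0.03  0.51]
tot [131.3  62.8  30.4]
```

View pics/w3.png

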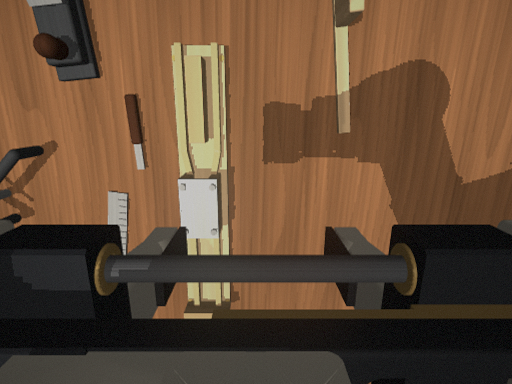

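Wrist view: slat stands straight in the trough at (195,97), parallel to the fences; the pale stick's handle shows at (348,10), bar tip at (345,131). Go over the stick.

Request:
carry_out:
  commands:
    - {"dp": [0.044,0.02,0.01],"rotation": [0,0,0]}
    - {"dp": [0.044,0.02,0.01],"rotation": [0,0,-2]}
    - {"dp": [0.044,0.02,0.01],"rotation": [0,0,-4]}
    - {"dp": [0,0,0],"rotation": [0,0,0]}
    - {"dp": [0,0,0],"rotation": [0,0,0]}

```text
t: 10.05
eef_pos: [0.4647, -0.1031, 0.2489]
ee_rot: [3.141, -0.0, -1.445]
force: [0.1, 0.1, -0.1]
width: 0.0797
gripper_force: 0.0
```

Run:
```python
from h import *
s=readout.get_state(); p,d=vision.grab_frame('wrist'); np.savez('w4.npz',p=p,d=d); C=cloud('wrist',d,s)
for n,z0,z1,b in [('bar',.005,.017,(.37,.48,-.25,0)),('handle',.06,.078,(.37,.48,-.3,-.1)),('slat',.042,.052,(.56,.63,-.13,.045))]:
    try: M=big(C,d,z0,z1,b); print(n,M.sum(),rect(C[M]),np.median(C[M][:,2]), p[M].mean(0).round())
    except Exception as e: print(n,e)
cv2.imwrite('pics/w4.png',p[:,:,::-1][:300]); print(s['eef_pos'],s['ee_rot'],s['t'],s['q'].round(2))
plan([.4232,-.1636,.055],np.radians(-90+7.95),5)
```

```text
bar 1121 (array([411.2, -78. ]), array([ 16.2, 124.5]), 7.88) 0.010981028760780387 [181. 167. 124.]
handle 689 (array([ 423.3, -163.9]), array([16.1, 42.8]), 7.75) 0.0708459141105679 [156. 132.  97.]
slat 1352 (array([595.5, -49.9]), array([20.3, 99.9]), 1.1) 0.04814113654679242 [187. 172. 120.]
[ 0.46467765 -0.10312898  0.24894924] [ 3.14096972e+00 -1.72547031e-04 -1.44481216e+00] 10.05 [ 0.2   0.03 -0.41  0.   -1.13 -0.07]
t 10.1 p [ 0.4649 -0.1026  0.2491] yaw -1.4437 F [0.7 0.1 0.2] w 0.0805 gf 0.0
[11.   9.8 38.8] [ 0.   -0.   -0.13]
[11.   9.8 38.8] [ 0.   -0.   -0.13]
[11.   9.9 38.8] [ 0.   -0.   -0.13]
[11.   9.9 38.8] [ 0.   -0.   -0.13]
[11.   9.9 38.8] [ 0.   -0.   -0.13]
tot [ 55.2  49.  194.1]
```

View pics/w4.png

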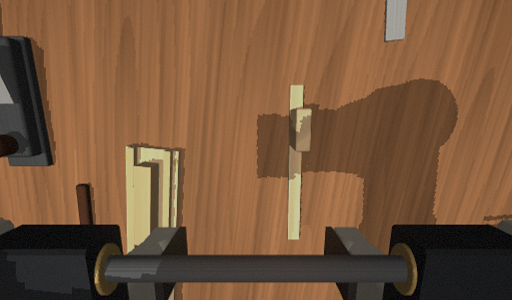

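Wrist crop: pale plywood stick, handle at (303,128), bar (296,86)-(294,238), clearly not the bright-yellow one; handle top 16 x 43 mm at 71 mm. Grasp it.

Request:
carry_out:
  commands:
    - {"dp": [0.028,0.025,0.03],"rotation": [0,0,0]}
    - {"dp": [0.028,0.024,0.03],"rotation": [0,0,0]}
    - {"dp": [0,0,0.05],"rotation": [0,0,0]}
    - {"dp": [0,0,0],"rotation": [0,0,0]}

```text
t: 10.6
eef_pos: [0.4211, -0.1639, 0.1369]
ee_rot: [3.135, 0.001, -1.443]
force: [0.1, -0.1, 0.7]
width: 0.08
gripper_force: 0.0
```

```bash
python3 -c "
from h import *
plan([.4233,-.1639,.048],np.radians(-90+7.85),1)"
```

```text
t 10.6 p [ 0.4211 -0.1639  0.1369] yaw -1.4428 F [ 0.1 -0.1  0.7] w 0.08 gf 0.0
[ 0.3 -2.8 88.9] [ 0.38  0.05 -0.51]
tot [ 0.3 -2.8 88.9]
```

Request:
carry_out:
  commands:
    - {"dp": [0,0,0.03],"rotation": [0,0,0]}
    - {"dp": [0,0,0.035],"rotation": [0,0,0]}
    - {"dp": [0,0,0.02],"rotation": [0,0,0]}
    - {"dp": [0,0,0],"rotation": [0,0,0]}

```text
t: 11.1
eef_pos: [0.424, -0.1637, 0.0547]
ee_rot: [3.14, -0.0, -1.441]
force: [0.3, -0.0, 0.5]
width: 0.08
gripper_force: 0.0
```

```bash
python3 -c "
from h import *
plan([.4233,-.1639,.048],np.radians(-90+7.85),1)"
```

```text
t 11.1 p [ 0.424  -0.1637  0.0547] yaw -1.441 F [ 0.3 -0.   0.5] w 0.08 gf 0.0
[0.2 0.7 6.7] [ 0.06 -0.01 -0.41]
tot [0.2 0.7 6.7]
```

Request:
carry_out:
  commands:
    - {"dp": [0,0.001,0.006],"rotation": [0,0,-0.4]}
    - {"dp": [0,0,0],"rotation": [0,0,0]}
    - {"dp": [0,0,0],"rotation": [0,0,0]}
    - {"dp": [0,0,0],"rotation": [0,0,0]}
    - {"dp": [0,0,0],"rotation": [0,0,0]}
    - {"dp": [0,0,0],"rotation": [0,0,0]}
    - {"dp": [0,0,0],"rotation": [0,0,0]}
    - {"dp": [0,0,0],"rotation": [0,0,0]}
  grip: 0.005
  force: 35

```text
t: 12.1
eef_pos: [0.422, -0.1644, 0.0483]
ee_rot: [3.142, -0.0, -1.436]
force: [-0.1, 0.2, -0.1]
width: 0.0158
gripper_force: 35.0
```

Request:
carry_out:
  commands:
    - {"dp": [0,0,0],"rotation": [0,0,0]}
    - {"dp": [0,0,0],"rotation": [0,0,0]}
    - {"dp": [0,0,0],"rotation": [0,0,0]}
    - {"dp": [0,0,0],"rotation": [0,0,0]}

```text
t: 12.6
eef_pos: [0.422, -0.1644, 0.0483]
ee_rot: [-3.142, -0.0, -1.436]
force: [0.2, -0.3, -0.2]
width: 0.0157
gripper_force: 35.0
```

```bash
python3 -c "
from h import *
plan([.6003,-.2768,.135],-1.5477,5)"
```

```text
t 12.6 p [ 0.422  -0.1644  0.0483] yaw -1.4356 F [ 0.2 -0.3 -0.2] w 0.0157 gf 35.0
[ 27.1 -32.3 -17.3] [-0.   -0.    1.28]
[ 26.4 -32.9 -17.3] [-0.   -0.    1.28]
[ 25.6 -33.5 -17.3] [-0.   -0.    1.28]
[ 24.9 -34.1 -17.3] [-0.   -0.    1.28]
[ 24.1 -34.6 -17.3] [-0.   -0.    1.28]
tot [ 135.4 -161.5  -86.7]
```

Request:
carry_out:
  commands:
    - {"dp": [0,0,-0.03],"rotation": [0,0,0]}
    - {"dp": [0,0,-0.055],"rotation": [0,0,0]}
    - {"dp": [0,0,0],"rotation": [0,0,0]}

```text
t: 12.98
eef_pos: [0.4245, -0.1644, 0.137]
ee_rot: [-3.134, -0.001, -1.435]
force: [-0.6, -0.9, -0.9]
width: 0.0159
gripper_force: 35.0
```

Request:
carry_out:
  commands:
    - {"dp": [0.027,-0.032,0],"rotation": [0,0,1.3]}
    - {"dp": [0.026,-0.033,0],"rotation": [0,0,1.3]}
    - {"dp": [0.026,-0.033,0],"rotation": [0,0,1.3]}
    - {"dp": [0.025,-0.034,0],"rotation": [0,0,1.3]}
    - {"dp": [0.024,-0.034,0],"rotation": [0,0,1.2]}
    - {"dp": [0,0,0],"rotation": [0,0,0]}
    - {"dp": [0,0,0],"rotation": [0,0,0]}

```text
t: 13.85
eef_pos: [0.5979, -0.2768, 0.1318]
ee_rot: [3.139, 0.001, -1.548]
force: [0.1, 0.0, 0.1]
width: 0.0157
gripper_force: 35.0
```

Run:
```python
from h import *
s=readout.get_state(); p,d=vision.grab_frame('wrist'); C=cloud('wrist',d,s)
p2,d2=vision.grab_frame('top'); cv2.imwrite('pics/top2.png',cv2.resize(p2[100:260,120:320,::-1],(800,640))[:600])
plan([.6003,-.2768,.0655],-1.5477,1,s)
```

```text
t 13.85 p [ 0.5979 -0.2768  0.1318] yaw -1.5478 F [0.1 0.  0.1] w 0.0157 gf 35.0
[ 0.1 -2.6 66.3] [ 0.14  0.05 -0.  ]
tot [ 0.1 -2.6 66.3]
```

View pics/top2.png

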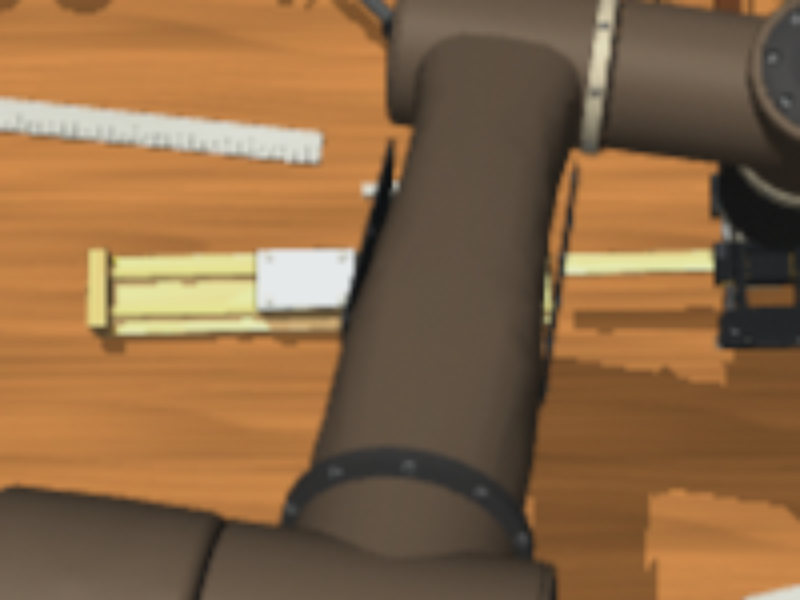

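Top crop: the stick (565-715,262) is held level and in line with the jig channel; the hood is at (305,280). Lower to channel height.

Request:
carry_out:
  commands:
    - {"dp": [0,-0.002,0.03],"rotation": [0,0,0]}
    - {"dp": [0,0,0.025],"rotation": [0,0,0]}
    - {"dp": [0,0,0.01],"rotation": [0,0,0]}
    - {"dp": [0,0,0],"rotation": [0,0,0]}
    - {"dp": [0,0,0],"rotation": [0,0,0]}

```text
t: 14.58
eef_pos: [0.6015, -0.277, 0.0696]
ee_rot: [-3.14, -0.001, -1.547]
force: [0.7, 0.9, -0.7]
width: 0.0158
gripper_force: 35.0
```

```bash
python3 -c "
from h import *
plan([.6003,-.2768,.0655],-1.5477,1)
s=readout.get_state(); p=s['eef_pos']-np.array([.5922,.0731,0]); u=np.array([-.02304,.99973,0]); print('jig x',p@u,'lat',p@np.array([.99973,.02304,0]))
p,d=vision.grab_frame('wrist'); C=cloud('wrist',d,s)
S=(d>0)&(C[...,1]<-.24)&(C[...,1]>-.36)&(abs(C[...,0]-.6)<.05)&(C[...,2]<.09)&(C[...,2]>.003)
for l,h in [(.015,.035),(.035,.09)]:
  T=S&(C[...,2]>l)&(C[...,2]<h)
  if T.sum()>9: print(T.sum(),rect(C[T]),np.median(C[T][:,2]))
"
```

```text
t 14.575 p [ 0.6015 -0.277   0.0696] yaw -1.5469 F [ 0.7  0.9 -0.7] w 0.0158 gf 35.0
[-0.3  1.2  4. ] [-0.1  -0.03  0.05]
tot [-0.3  1.2  4. ]
jig x -0.3502389701547826 lat 0.0012568541600093456
1294 (array([ 603. , -311.6]), array([16. , 29.8]), 2.1) 0.032301696653353376
2146 (array([ 603.2, -283.1]), array([33.5, 35.4]), 52.59) 0.06696415555070838
```

Request:
carry_out:
  commands:
    - {"dp": [0,0.001,0.004],"rotation": [0,0,0]}
    - {"dp": [0,0,0],"rotation": [0,0,0]}
    - {"dp": [-0.01,0,0],"rotation": [0,0,0]}
    - {"dp": [-0.01,0,0],"rotation": [0,0,0]}
    - {"dp": [0,0,0],"rotation": [0,0,0]}
    - {"dp": [0,0,0],"rotation": [0,0,0]}

```text
t: 15.38
eef_pos: [0.5996, -0.2567, 0.0644]
ee_rot: [-3.141, -0.0, -1.547]
force: [-0.4, 0.5, -0.3]
width: 0.016
gripper_force: 35.0
```

```bash
cat >> h.py <<'E'
def jig():
    s=readout.get_state(); p=s['eef_pos']-np.array([.5922,.0731,0]); print('t',s['t'],'jx',round(p[1]*.99973-p[0]*.02304,4),'lat',round(p[0]*.99973+p[1]*.02304,4),'z',p[2].round(4),'yawerr',np.degrees(s['ee_rot'][2]+1.5477).round(2),'F',s['force'].round(1)); return s
E
python3 -c "
from h import *
s=jig()
p,d=vision.grab_frame('wrist'); C=cloud('wrist',d,s)
S=(d>0)&(C[...,1]<-.24)&(C[...,1]>-.36)&(abs(C[...,0]-.6)<.05)&(C[...,2]<.035)&(C[...,2]>.012)
Q=C[S]; print(rect(Q),np.median(Q[:,2])); c=rect(Q)[0]; print('axis x there',592.2-(c[1]-73.1)*.02304)
"
```

```text
t 15.375 jx -0.3299 lat -0.0002 z 0.0644 yawerr 0.06 F [-0.4  0.5 -0.3]
(array([ 601.1, -291. ]), array([16. , 30.3]), 1.55) 0.027197015783217898
axis x there 600.5888640000001
```

Request:
carry_out:
  commands:
    - {"dp": [-0.01,0,-0.001],"rotation": [0,0,0]}
    - {"dp": [-0.015,0,0],"rotation": [0,0,0]}
    - {"dp": [-0.015,0,0],"rotation": [0,0,0]}
    - {"dp": [-0.015,0,0],"rotation": [0,0,0]}
    - {"dp": [-0.015,0,0],"rotation": [0,0,0]}
    - {"dp": [-0.015,0,0],"rotation": [0,0,0]}
    - {"dp": [0,0,0],"rotation": [0,0,0]}

```text
t: 16.3
eef_pos: [0.5975, -0.1706, 0.0654]
ee_rot: [-3.141, 0.0, -1.546]
force: [0.4, -0.4, -0.3]
width: 0.0161
gripper_force: 35.0
```

```bash
python3 -c "
from h import *
jig()"
```

```text
t 16.3 jx -0.2438 lat -0.0003 z 0.0654 yawerr 0.11 F [ 0.4 -0.4 -0.3]
```

Request:
carry_out:
  commands:
    - {"dp": [-0.015,0,0],"rotation": [0,0,0]}
    - {"dp": [-0.015,0,0],"rotation": [0,0,0]}
    - {"dp": [-0.015,0,0],"rotation": [0,0,0]}
    - {"dp": [-0.015,0,0],"rotation": [0,0,0]}
    - {"dp": [-0.015,0,0],"rotation": [0,0,0]}
    - {"dp": [0,0,0],"rotation": [0,0,0]}

```text
t: 17.05
eef_pos: [0.5957, -0.0956, 0.0653]
ee_rot: [-3.141, 0.0, -1.546]
force: [-0.5, -0.2, -0.7]
width: 0.016
gripper_force: 35.0
```

```bash
python3 -c "
from h import *
jig()
p,d=vision.grab_frame('scene'); C=cloud('scene',d)
S=(d>0)&(C[...,2]>.025)&(C[...,2]<.056)&(abs(C[...,0]-.588)<.016)&(C[...,1]>.13)&(C[...,1]<.236)
print(S.sum(), np.percentile(C[S],[2,50,98],axis=0).round(3) if S.sum() else 0)"
```

```text
t 17.05 jx -0.1687 lat -0.0004 z 0.0653 yawerr 0.11 F [-0.5 -0.2 -0.7]
40 [[0.573 0.131 0.027]
 [0.596 0.157 0.037]
 [0.603 0.233 0.052]]
```

Request:
carry_out:
  commands:
    - {"dp": [-0.015,0,0],"rotation": [0,0,0]}
    - {"dp": [-0.015,0,0],"rotation": [0,0,0]}
    - {"dp": [-0.015,0,0],"rotation": [0,0,0]}
    - {"dp": [-0.015,0,0],"rotation": [0,0,0]}
    - {"dp": [-0.015,0,0],"rotation": [0,0,0]}
    - {"dp": [-0.006,0,0],"rotation": [0,0,0]}
    - {"dp": [0,0,0],"rotation": [0,0,0]}

```text
t: 17.98
eef_pos: [0.5938, -0.0155, 0.0653]
ee_rot: [-3.141, 0.0, -1.546]
force: [-0.5, -0.5, -0.9]
width: 0.0157
gripper_force: 35.0
```

```bash
python3 -c "
from h import *
jig()"
```

```text
t 17.975 jx -0.0886 lat -0.0004 z 0.0653 yawerr 0.07 F [-0.5 -0.5 -0.9]
```

Request:
carry_out:
  commands:
    - {"dp": [-0.005,0,0],"rotation": [0,0,0]}
    - {"dp": [-0.004,0,0],"rotation": [0,0,0]}
    - {"dp": [-0.002,0,0],"rotation": [0,0,0]}
    - {"dp": [0,0,0],"rotation": [0,0,0]}

```text
t: 18.48
eef_pos: [0.5935, -0.005, 0.0653]
ee_rot: [-3.142, 0.0, -1.547]
force: [-1.1, 0.2, -0.9]
width: 0.0158
gripper_force: 35.0
```

Request:
carry_out:
  commands:
    - {"dp": [-0.002,0,0],"rotation": [0,0,0]}
    - {"dp": [0,0,0],"rotation": [0,0,0]}

```text
t: 18.73
eef_pos: [0.5934, -0.003, 0.0653]
ee_rot: [-3.142, 0.0, -1.547]
force: [0.3, -0.5, -1.3]
width: 0.0158
gripper_force: 35.0
```

Request:
carry_out:
  commands:
    - {"dp": [-0.001,0,0],"rotation": [0,0,0]}
    - {"dp": [0,0,0],"rotation": [0,0,0]}

```text
t: 18.98
eef_pos: [0.5934, -0.0023, 0.0653]
ee_rot: [3.141, -0.0, -1.547]
force: [0.6, -2.7, -0.6]
width: 0.016
gripper_force: 35.0
```

Request:
carry_out:
  commands:
    - {"dp": [-0.001,0,0],"rotation": [0,0,0]}
    - {"dp": [0,0,0],"rotation": [0,0,0]}

```text
t: 19.23
eef_pos: [0.5933, -0.0022, 0.0655]
ee_rot: [3.141, -0.001, -1.547]
force: [1.0, -8.1, 0.9]
width: 0.0159
gripper_force: 35.0
```

Run:
```python
from h import *
jig()
p,d=vision.grab_frame('scene'); C=cloud('scene',d)
v,u=proj('scene',np.array([.588,.2,.03])); v,u=int(v),int(u); print(v,u)
cv2.imwrite('pics/sc2.png',cv2.resize(p[v-40:v+50,u-70:u+50,::-1],(800,600),interpolation=cv2.INTER_CUBIC))
S=(d>0)&(C[...,2]>.038)&(C[...,2]<.056)&(abs(C[...,0]-.588)<.02)&(C[...,1]>.13)&(C[...,1]<.27)
print(S.sum(), np.percentile(C[S],[2,50,98],axis=0).round(3) if S.sum() else 0)
```

```text
t 19.225 jx -0.0753 lat -0.0006 z 0.0655 yawerr 0.02 F [ 1.  -8.1  0.9]
160 316
110 [[0.571 0.154 0.038]
 [0.589 0.214 0.047]
 [0.605 0.258 0.053]]
```

View pics/sc2.png

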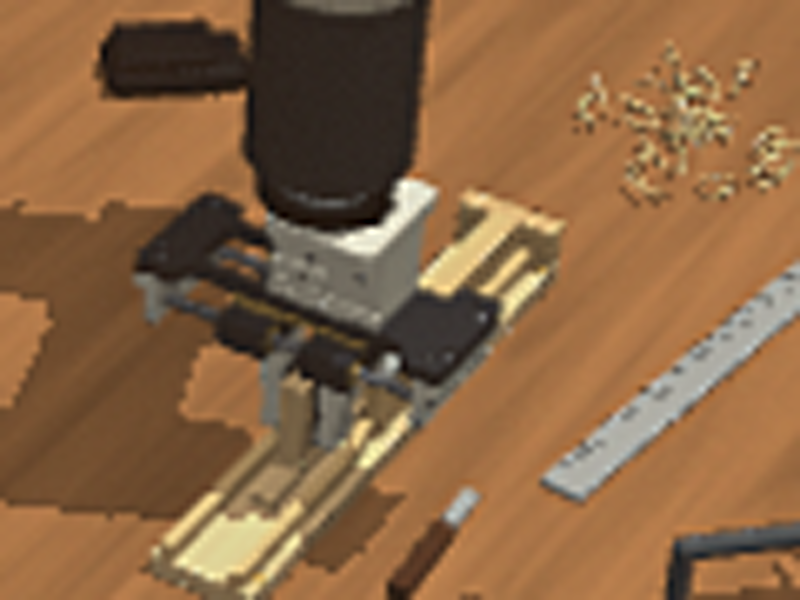

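Scene crop: slat lies in the outfeed up to the stop at (500,205), no gap visible; contact rose to 8 N with the tip at jig +75 mm, so the slat is home. Draw the stick out.

Request:
carry_out:
  commands:
    - {"dp": [0.003,0,0],"rotation": [0,0,0]}
    - {"dp": [0.01,0,0],"rotation": [0,0,0]}
    - {"dp": [0.025,0,0],"rotation": [0,0,0]}
    - {"dp": [0.03,0,0],"rotation": [0,0,0]}
    - {"dp": [0.03,0,0],"rotation": [0,0,0]}
    - {"dp": [0.03,0,0],"rotation": [0,0,0]}
    - {"dp": [0.03,0,0],"rotation": [0,0,0]}

```text
t: 20.15
eef_pos: [0.597, -0.1602, 0.0652]
ee_rot: [-3.141, 0.0, -1.547]
force: [0.1, 0.8, -0.6]
width: 0.0158
gripper_force: 35.0
```

Request:
carry_out:
  commands:
    - {"dp": [0.03,0,0],"rotation": [0,0,0]}
    - {"dp": [0.03,0,0],"rotation": [0,0,0]}
    - {"dp": [0.03,0,0],"rotation": [0,0,0]}
    - {"dp": [0.03,0,0],"rotation": [0,0,0]}
    - {"dp": [0,0,0],"rotation": [0,0,0]}

```text
t: 20.78
eef_pos: [0.5995, -0.2811, 0.0649]
ee_rot: [3.141, 0.0, -1.55]
force: [0.8, 0.8, -1.1]
width: 0.0158
gripper_force: 35.0
```

```bash
python3 -c "
from h import *
jig(); plan([.4233,-.18,.12],np.radians(-82.15),6)"
```

```text
t 20.775 jx -0.3542 lat -0.0009 z 0.0649 yawerr -0.12 F [ 0.8  0.8 -1.1]
t 20.775 p [ 0.5995 -0.2811  0.0649] yaw -1.5498 F [ 0.8  0.8 -1.1] w 0.0158 gf 35.0
[-17.5  29.   -9.2] [ 0.    0.   -1.11]
[-18.   28.7  -9.2] [ 0.    0.   -1.11]
[-18.6  28.3  -9.2] [ 0.    0.   -1.11]
[-19.1  27.9  -9.2] [ 0.    0.   -1.11]
[-19.6  27.6  -9.2] [ 0.    0.   -1.11]
[-20.2  27.2  -9.2] [ 0.    0.   -1.11]
tot [-104.8  174.   -55.1]
```

Request:
carry_out:
  commands:
    - {"dp": [0.005,0,-0.055],"rotation": [0,0,0]}
    - {"dp": [-0.02,0.029,0],"rotation": [0,0,-1.1]}
    - {"dp": [-0.02,0.029,0],"rotation": [0,0,-1.1]}
    - {"dp": [-0.02,0.029,0],"rotation": [0,0,-1.1]}
    - {"dp": [-0.02,0.028,0],"rotation": [0,0,-1.1]}
    - {"dp": [-0.02,0.028,0],"rotation": [0,0,-1.1]}
    - {"dp": [-0.02,0.028,0],"rotation": [0,0,-1.1]}
    - {"dp": [0,0,0],"rotation": [0,0,0]}

```text
t: 21.78
eef_pos: [0.4189, -0.1754, 0.1205]
ee_rot: [-3.141, 0.001, -1.431]
force: [0.7, 0.6, -0.9]
width: 0.0159
gripper_force: 35.0
```

Request:
carry_out:
  commands:
    - {"dp": [0,0,0.03],"rotation": [0,0,0]}
    - {"dp": [0,0,0.025],"rotation": [0,0,0]}
    - {"dp": [0,0,0.01],"rotation": [0,0,0]}
    - {"dp": [0,0,0],"rotation": [0,0,0]}

```text
t: 22.28
eef_pos: [0.4211, -0.1765, 0.055]
ee_rot: [3.14, 0.0, -1.432]
force: [0.7, -0.2, -0.6]
width: 0.0159
gripper_force: 35.0
```

Request:
carry_out:
  commands:
    - {"dp": [0,0,0.004],"rotation": [0,0,0]}
    - {"dp": [0,0,0.002],"rotation": [0,0,0]}
    - {"dp": [0,0,0],"rotation": [0,0,0]}
    - {"dp": [0,0,0.001],"rotation": [0,0,0]}
    - {"dp": [0,0,0],"rotation": [0,0,0]}

```text
t: 22.9
eef_pos: [0.421, -0.1765, 0.0484]
ee_rot: [-3.141, -0.0, -1.432]
force: [0.8, 0.2, 0.1]
width: 0.0159
gripper_force: 35.0
```

Request:
carry_out:
  commands:
    - {"dp": [0,0,0],"rotation": [0,0,0]}
    - {"dp": [0,0,0],"rotation": [0,0,0]}
    - {"dp": [0,0,0],"rotation": [0,0,0]}
    - {"dp": [0,0,0],"rotation": [0,0,0]}
    - {"dp": [0,0,0],"rotation": [0,0,0]}
    - {"dp": [0,0,0],"rotation": [0,0,0]}
  grip: 0.075

```text
t: 23.65
eef_pos: [0.421, -0.1765, 0.0483]
ee_rot: [-3.142, -0.0, -1.432]
force: [-0.8, -0.9, -0.6]
width: 0.0703
gripper_force: 0.0
```

Request:
carry_out:
  commands:
    - {"dp": [0,0,-0.03],"rotation": [0,0,0]}
    - {"dp": [0,0,-0.05],"rotation": [0,0,0]}
    - {"dp": [0,0,-0.05],"rotation": [0,0,0]}
    - {"dp": [0,0,-0.05],"rotation": [0,0,0]}
    - {"dp": [-0.05,-0.01,-0.03],"rotation": [0,0,0]}
    - {"dp": [-0.06,-0.01,0],"rotation": [0,0,0]}
    - {"dp": [-0.06,-0.01,0],"rotation": [0,0,0]}
    - {"dp": [-0.06,-0.01,0],"rotation": [0,0,0]}

```text
t: 24.65
eef_pos: [0.4284, 0.0587, 0.2587]
ee_rot: [-3.14, 0.001, -1.432]
force: [1.3, 0.9, 0.0]
width: 0.0752
gripper_force: 0.0
```

Request:
carry_out:
  commands:
    - {"dp": [-0.06,0,0],"rotation": [0,0,0]}
    - {"dp": [-0.05,0,0],"rotation": [0,0,0]}
    - {"dp": [-0.05,0,0],"rotation": [0,0,0]}
    - {"dp": [0,0,0],"rotation": [0,0,0]}
    - {"dp": [0,0,0],"rotation": [0,0,0]}

```text
t: 25.28
eef_pos: [0.4064, 0.2151, 0.258]
ee_rot: [3.141, -0.0, -1.431]
force: [0.4, -0.2, 0.6]
width: 0.0753
gripper_force: 0.0
```

Run:
```python
from h import *
s=readout.get_state(); p,d=vision.grab_frame('wrist'); C=cloud('wrist',d,s); np.savez('w5.npz',p=p,d=d)
print(s['t'],s['eef_pos'],s['ee_rot'],s['width'])
for n,z0,z1,b in [('slat',.042,.052,(.56,.62,.13,.245)),('stop',.04,.052,(.55,.63,.24,.28)),('hood',.053,.063,(.5,.7,-.05,.2)),('bar',.005,.017,(.37,.48,-.25,0))]:
    try: M=big(C,d,z0,z1,b); print(n,M.sum(),rect(C[M]),np.median(C[M][:,2]),C[M][:,1].min().round(4),C[M][:,1].max().round(4))
    except Exception as e: print(n,e)
p2,_=vision.grab_frame('top'); im=np.hstack([p,p2])[:,:,::-1]; cv2.imwrite('pics/f.png',cv2.resize(im,(800,300),interpolation=cv2.INTER_AREA))
```

```text
25.275 [0.40635672 0.2151432  0.25801826] [ 3.14096707e+00 -4.53118562e-04 -1.43127665e+00] 0.07526542394095427
slat 1653 (array([589.4, 196.5]), array([21.2, 96.8]), 1.0) 0.04809249938629179 0.148 0.2449
stop 820 (array([587.9, 251.6]), array([66.4, 22.8]), 0.81) 0.04626793237115964 0.2402 0.2633
hood 3447 (array([591.8,  89.4]), array([50.4, 67.7]), 1.37) 0.05917358496607883 0.0549 0.1237
bar attempt to get argmax of an empty sequence
```

View pics/f.png

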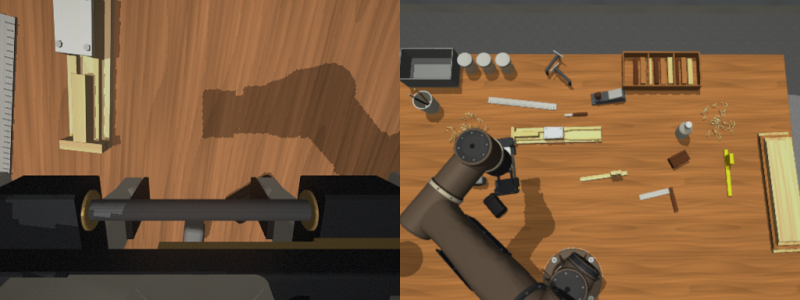

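Final views: the slat lies in the outfeed against the stop with no gap (rear end at jig +75 mm), the stick is on the desk clear of the jig at (603,176), the bystanders are unmoved and the gripper is free.

```bash
python3 -c "
from station import arm
print(arm.job_done())"
```

```text
the job is handed in; nothing more can be done
None
```

The job is handed in: the slat is home against the end stop, the push stick is back on the desk clear of the jig, and the other things on the desk were left alone; it took about 25 s of the 70 s allowed.

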